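# Right the toppled solenoid and hold its plunger half drawn

## Robot

A 7-joint arm with a two-finger parallel gripper is mounted at the origin on the work surface. World frame = base frame: x ahead of the robot, y to its left, z up, the work surface at z = 0. Lengths are in m, angles in rad, forces in N, time in s.
With the tool pointing down it reaches from about 0.4 to 0.85 m from the base axis. Payload 10.4 kg.
Tool frame: the origin (TCP) lies on the mounting face of the last link; the fingertips stand tip_reach ahead of it and the grasp point (between the pads) lies 155 mm ahead of it (tip_reach is the distance from the TCP to the fingertips, in m); z points along the fingers, y is the line along which they close (so a half turn about z gives the same grasp; the last joint's range is limited). The gripper opens to 85 mm and grips with 20 to 120 N. Pads are 22 mm wide; open, the fingers measure 114 mm over their backs; the gripper's body (76 mm by 85 mm) begins 54 mm behind the grasp point. The pads swing forward as they close: fully open they stand 13 mm farther back than shut.
Start: joints at [1.192, 0.332, -0.065, 1.46, 0.022, 1.35, -0.088], TCP at [0.218, -0.586, 0.405] pointing down, gripper open.
Joint ranges: [-2.6, 2.6], [-0.5, 2.12], [-1.47, 1.34], [0.16, 2.42], [-1.27, 4.41], [0.06, 2.06], [-2.6, 2.6]. Speed limits (rad/s): [2.22, 2.22, 2.79, 2.79, 3.14, 3.14, 3.14].

## Interface

Orientations are given as a 3x3 rotation matrix whose columns are the frame's x, y, z axes.
In Python, from station import * gives the robot as it stands.
- The arm moves only by the tool servo_tool, never from a script. Its argument "deltas" is a list of rows, each a list of 4 numbers: the shift along the tool's x, y, z in cm, then the turn about the tool's z in degrees. In form: [[dx, dy, dz, yaw], ...]. A call has 1 to 5 rows; each row shifts and turns the commanded pose from where the row before left it, along the tool's axes as they then stand; what a row does not reach is not made up. A row lasts 1/12 s, in which the tool goes at most 41.7 mm and 7.16 degrees, less where a joint would pass 70% of its speed; a pose out of reach is approached as far as the arm can. A call with a gripper value outside its range is refused whole. "gripper" is the closure, from -1 (fully open) to 1 (shut), set as the call begins (left out, the last holds). The fingers move at their own pace and stop on an object; "squeeze" is the grip in N (left out, the last holds). Time passes only in rows, so rows that do not move let the fingers close. It gives the time, the measured TCP pose, the force, the opening and the grip force at its end, in the units of the state.
- get_state(): the state, without advancing time (a new reading comes with each control period).
- snapshot(name): name is "scene" or "top" or "wrist"; returns the picture (384x512x3 uint8, blue, green, red); there is no depth.
- calibration(name): a dict with "intrinsics" (3x3 intrinsics, pixels), "k1" (the pictures are not rectified: a ray, as slopes to the right and down, at radius r is drawn at 1 + k1 r^2 times it, then the intrinsics apply), "rvec" (rotation vector, rad) and "tvec" (3), from world to camera coordinates, as OpenCV has them. Camera axes: x right, y down, z forward; pixel columns grow to the right and rows downward; lengths in m; the calibration is good to about 2 mm. A picture is of the moment at which its call begins: read the wrist's pose just before it. calibration takes no time and is no camera call; for the wrist camera it gives the pose at the moment of the call.
- job_done(): hands the job in; it is judged then, once.
The state is a dict: "clock": time; "joints": joint angles; "joint_velocities": joint speeds; "joint_torque": joint torques, N m; "tool_pos": TCP position; "eef_rot": TCP orientation; "force": force on the tool from outside, world axes, zero at the start; "torque": the same for the moment, N m; "width": finger opening in m; "gripper_force": force on a finger pad.
Only numpy, scipy, OpenCV 4.12 (cv2) and the standard library are available. Lean on these libraries where they do the work, as an engineer would, in place of code of your own. Each camera call takes 0.05 s, during which the arm holds its last target. There are 200 camera calls.

## Task

The pull solenoid has toppled over on the bench: stand it upright on its base and let its plunger drop fully home. Then draw the plunger straight up, without letting it bind in the bore and with the solenoid left standing flat on the bench, until half of the length that sits inside the coil has come out, and finish while still holding it steadily there, so that I can measure the coil. Leave the other things on the bench where they are.

Things in the scene. Friction and masses are not known exactly. Their poses are not given: they have to be found in the camera images.
- solenoid: Loose solenoid, 0.6 to 0.85 kg: dark steel box frame 60 mm wide (its x), 50 deep (its y, where it can be gripped), 84 high (its z), 5 mm plates; copper winding shows in the open +y and -y sides, 2 mm inside the edges; two terminal tabs stick out 6 mm at +y by the base. Origin: centre of base; z points to the plunger's end. Starts lying on its +x side: z and y level, origin 30 mm up.
- solenoid_base (a point): Centre of the solenoid's base (its origin). Upright, it is at height 0.
- solenoid_mouth (a point): Centre of the bore's mouth in the top plate, 84 mm from the base along the solenoid's z. Bore: diameter 17 mm, along z, closed 5 mm above the base.
- plunger: Loose steel plunger, 0.11 to 0.17 kg: shaft diameter 16, slides freely; origin at the foot's centre, z to the clevis. Stop washer (diameter 24) 78 to 82 mm, slotted clevis 82 to 108 mm from the foot, 16 across its y (parallel to the solenoid's y), 12 across its x. Home: washer on top plate, foot 6 mm above the base, 78 mm of shaft inside: half out is 39 mm up. Starts 0 to 5 mm out.
- plunger_clevis (a point): On the plunger's axis at mid clevis, 97 mm from its foot. Home and upright it is 103 mm above the bench and the clevis ends at 114 mm.
- multimeter: hand-held multimeter lying flat, 150 x 75 x 43 mm, right of the solenoid; bystander
- screwdriver: screwdriver 170 mm long with a black handle, lying to the right, on the robot's side; bystander
- cutters: side cutters about 130 mm long with black grips, lying beyond the solenoid; bystander
- solder_spool: reel of solder standing on its flange, diameter 60, 44 high; bystander
- toroid: copper-wound ring choke lying flat, diameter 72, 32 high; bystander
- flux_jar: small jar with a black lid, diameter 48, 58 high; bystander
- synth_board: populated circuit board on short feet, 160 x 100, 25 high; bystander

How it is judged:
By the outcome, as a careful person would: the job done as asked, in the order asked, and still so for the second after the job is handed in, while the arm keeps its last pose, push and grip.
It also fails if it takes over 54 s, if anything falls off the work surface, if the arm or the gripper's body presses on something with over 40 N, if the wrist force passes 120 N, or if a joint passes its speed limit or range.

## Working session

There is one attempt and no reset: what is moved stays moved. The work goes in short steps, Python scripts to look and compute and a tool call to move; the robot and the scene stay as the last step left them, time stands still between calls to the robot, and variables do not carry over. Pictures are saved under pics/ and viewed, at most 10 in all, crops included, and the job is handed in when it is done.

Besides the shell and the picture viewer there is one more tool, called after "Emit:" by a JSON object that holds its "op" and its "data", one argument or row to a line. servo_tool: Moves the arm, as the interface text tells. Its arguments: {"type":"object","properties":{"deltas":{"type":"array"},"gripper":{"type":"number"},"squeeze":{"type":"number"}},"required":["deltas"]}

```bash
ls; mkdir -p pics; python3 - <<'E'
from station import *
import cv2
s=get_state()
print({k:(v if not hasattr(v,'round') else v) for k,v in s.items()})
for n in ["scene","top","wrist"]:
    cv2.imwrite(f"pics/{n}0.png",snapshot(n)); print(n,calibration(n))
E
```

```text
pics
{'clock': 0.0, 'joints': array([ 1.19237879,  0.33285426, -0.06469944,  1.4609585 ,  0.02161296,
        1.34991546, -0.08845732]), 'joint_velocities': array([ 1.97984345e-04,  4.77464816e-04,  8.49145298e-06, -1.26934933e-04,
        4.62510737e-04, -1.33647599e-04,  1.10963188e-03]), 'joint_torque': array([ 1.68989220e-03, -6.25449443e+01,  5.04876708e-02, -3.91600192e+01,
        1.64243812e-02,  9.88911081e-03,  3.79985647e-05]), 'tool_pos': array([ 0.21767748, -0.58571999,  0.40391856]), 'eef_rot': array([[ 9.37338871e-01,  3.48418582e-01, -5.77070209e-04],
       [ 3.48419051e-01, -9.37337946e-01,  1.31885688e-03],
       [-8.13955605e-05, -1.43727807e-03, -9.99998964e-01]]), 'force': array([ 0.45869218, -0.21449504,  0.19938648]), 'torque': array([ 0.02759562, -0.01546261,  0.06419277]), 'gripper_force': 0.0, 'width': 0.08535663008914031}
scene {'intrinsics': array([[414.11909841,   0.        , 252.63095001],
       [  0.        , 414.11909841, 193.08403063],
       [  0.        ,   0.        ,   1.        ]]), 'k1': 0.004427709880625688, 'rvec': array([ 0.75443832,  2.72194422, -0.94118922]), 'tvec': array([ 0.45042833, -0.21148626,  1.26124026])}
top {'intrinsics': array([[367.98918538,   0.        , 266.49572338],
       [  0.        , 367.98918538, 195.23618279],
       [  0.        ,   0.        ,   1.        ]]), 'k1': -0.026985808954409825, 'rvec': array([ 2.04401805, -2.17158631,  0.24154531]), 'tvec': array([0.08309808, 0.56509084, 0.99711101])}
wrist {'intrinsics': array([[276.19857371,   0.        , 250.56816927],
       [  0.        , 276.19857371, 190.92389076],
       [  0.        ,   0.        ,   1.        ]]), 'k1': -0.061112247401407645, 'rvec': array([-2.37399885,  1.65012427,  0.24606297]), 'tvec': array([-0.6251379 , -0.03779207,  0.37839918])}
```

View pics/top0.png

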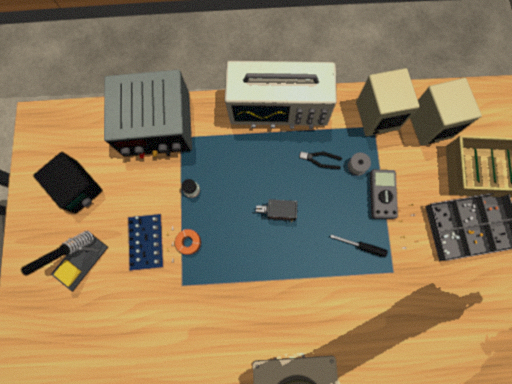

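View pics/scene0.png

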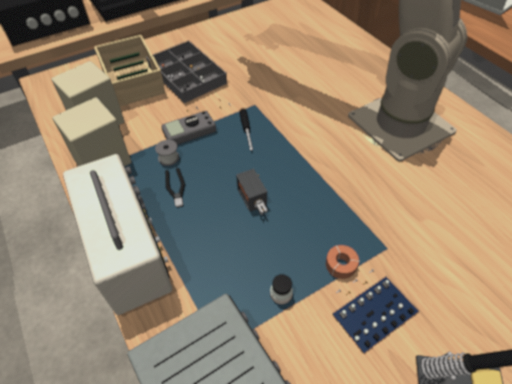

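```bash
cat > h.py <<'E'
from station import *
import numpy as np, cv2
def cam(c):
    R=cv2.Rodrigues(np.array(c['rvec']))[0]; return R,-R.T@np.array(c['tvec'])
def ray(c,uv):
    K=c['intrinsics'];d=np.array([(uv[0]-K[0,2])/K[0,0],(uv[1]-K[1,2])/K[1,1]]);p=d.copy()
    for _ in range(20): p=d/(1+c['k1']*(p@p))
    R,o=cam(c); return o,R.T@np.r_[p,1]
def onz(c,uv,z):
    o,d=ray(c,uv); return o+d*(z-o[2])/d[2]
def proj(c,P):
    R,o=cam(c);p=R@(np.array(P)-o);p=p[:2]/p[2];K=c['intrinsics'];p=p*(1+c['k1']*(p@p))
    return K[0,0]*p[0]+K[0,2],K[1,1]*p[1]+K[1,2]
E
python3 - <<'E'
from h import *
import station
print([x for x in dir(station) if not x.startswith('_')], getattr(station,'tip_reach',None))
c=calibration("top")
for uv in [(269,200),(296,200),(296,220),(269,220)]: print(uv,onz(c,uv,.06).round(4))
print('clevis',onz(c,(257,209),.03))
w=calibration("wrist");R,o=cam(w);s=get_state();print('cam in tool',s['eef_rot'].T@(o-s['tool_pos']),'\n',s['eef_rot'].T@R.T)
I=cv2.imread('pics/top0.png');cv2.imwrite('pics/crop0.png',cv2.resize(I[180:245,230:320],None,fx=8,fy=8,interpolation=cv2.INTER_CUBIC))
E
```

```text
['MotionError', 'calibration', 'get_state', 'job_done', 'snapshot', 'tip_reach'] 0.1734
(269, 200) [0.5552 0.0424 0.06  ]
(296, 200) [ 0.5505 -0.0352  0.06  ]
(296, 220) [ 0.4925 -0.0306  0.06  ]
(269, 220) [0.4972 0.046  0.06  ]
clevis [0.53653965 0.07871787 0.03      ]
cam in tool [0.07332594 0.00085681 0.03200092] 
 [[-1.21566336e-04 -9.57173667e-01 -2.89514345e-01]
 [ 9.99999826e-01  5.08303129e-05 -5.87949284e-04]
 [ 5.77485677e-04 -2.89514366e-01  9.57173494e-01]]
```

View pics/crop0.png

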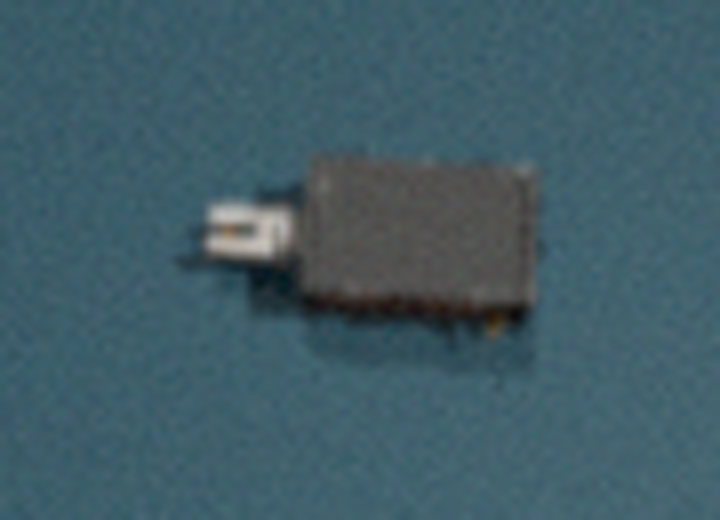

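Emit:
{"op": "servo_tool", "data": {
  "deltas": [
    [4,-0.6,0,-3.9],
    [4.1,-0.6,0,-3.9],
    [4.1,-0.6,0,-3.9],
    [4.1,-0.6,0,-3.9],
    [4.1,-0.6,0,-3.9]
  ],
  "gripper": -1,
  "squeeze": 20
}}

```text
clock: 0.57
tool_pos: [0.384, -0.4621, 0.4044]
eef_rot: [[0.765, 0.644, -0.0], [0.644, -0.765, 0.0], [0.0, -0.0, -1.0]]
force: [0.2, -0.9, 0.5]
width: 0.0854
gripper_force: 0.0
```

Emit:
{"op": "servo_tool", "data": {
  "deltas": [
    [4.1,-0.6,0,-3.9],
    [4.1,-0.6,0,-3.9],
    [4.1,-0.6,0,-3.9],
    [4.1,-0.6,0,-3.9],
    [4.1,-0.6,0,-3.9]
  ]
}}

```text
clock: 0.98
tool_pos: [0.4987, -0.2907, 0.4045]
eef_rot: [[0.506, 0.862, -0.0], [0.862, -0.506, 0.0], [-0.0, -0.0, -1.0]]
force: [0.8, 0.9, 0.4]
width: 0.0857
gripper_force: 0.0
```

Emit:
{"op": "servo_tool", "data": {
  "deltas": [
    [4.1,-0.6,0,-3.9],
    [4.1,-0.6,0,-3.9],
    [4.1,-0.6,0,-3.9],
    [4.1,-0.6,0,-3.9],
    [4.1,-0.6,0,-3.9]
  ]
}}

```text
clock: 1.4
tool_pos: [0.5496, -0.0909, 0.4045]
eef_rot: [[0.189, 0.982, -0.0], [0.982, -0.189, 0.0], [0.0, -0.0, -1.0]]
force: [1.5, 0.5, 0.4]
width: 0.0852
gripper_force: 0.0
```

Emit:
{"op": "servo_tool", "data": {
  "deltas": [
    [4.1,-0.6,0,-3.9],
    [4,-0.6,0,-3.9],
    [0,0,0,0]
  ]
}}

```text
clock: 1.65
tool_pos: [0.5498, -0.0016, 0.4051]
eef_rot: [[0.042, 0.999, 0.0], [0.999, -0.042, 0.003], [0.003, 0.0, -1.0]]
force: [0.2, 0.6, 0.2]
width: 0.0852
gripper_force: 0.0
```

Emit:
{"op": "servo_tool", "data": {
  "deltas": [
    [1.8,-1.2,3,0],
    [1.8,-1.2,3,0],
    [0,0,2,0],
    [0,0,0,0],
    [0,0,0,0]
  ]
}}

```text
clock: 2.07
tool_pos: [0.5286, 0.0257, 0.3244]
eef_rot: [[0.058, 0.998, -0.002], [0.998, -0.058, -0.0], [-0.0, -0.002, -1.0]]
force: [-0.0, 0.2, 0.6]
width: 0.0855
gripper_force: 0.0
```

```bash
python3 - <<'E'
from h import *
c=calibration("wrist");I=snapshot("wrist");s=get_state();print(s['tool_pos'],s['eef_rot'])
np.save('w1.npy',c,allow_pickle=True);cv2.imwrite('pics/w1.png',I)
print([proj(c,(.5+a,b,.06)) for a,b in [(.055,.042),(.05,-.035),(-.008,-.03),(-.003,.046)]])
cv2.imwrite('pics/w1b.png',cv2.resize(I,(800,600),interpolation=cv2.INTER_CUBIC))
E
```

```text
[0.52915257 0.02560013 0.32562733] [[ 5.88562838e-02  9.98266240e-01  6.72792959e-04]
 [ 9.98266462e-01 -5.88562041e-02 -1.37710776e-04]
 [-9.78739784e-05  6.79731792e-04 -9.99999764e-01]]
[(np.float64(280.6401398933459), np.float64(174.05961535714877)), (np.float64(277.4556774196598), np.float64(253.48043781807786)), (np.float64(216.00554617382497), np.float64(251.90629510337206)), (np.float64(213.35771258146968), np.float64(173.35407570982062))]
```

View pics/w1b.png

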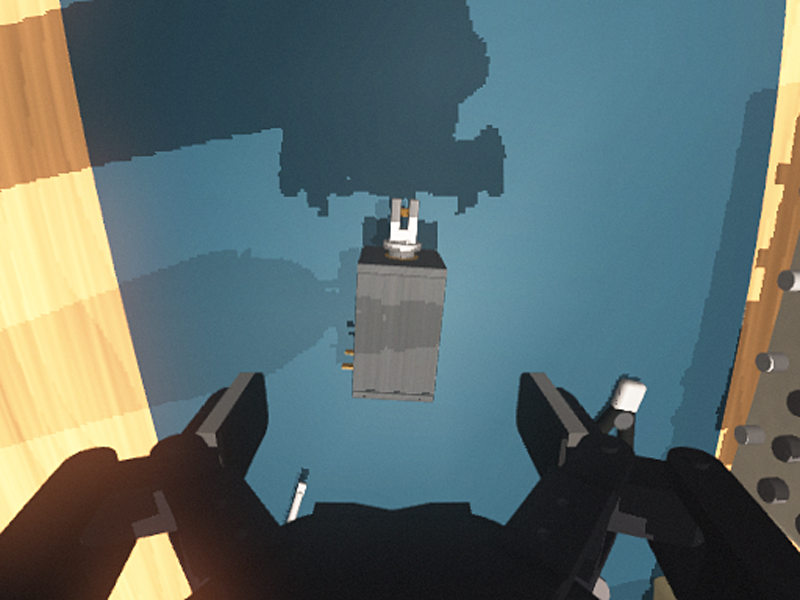

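```bash
python3 - <<'E'
from h import *
c=np.load('w1.npy',allow_pickle=True).item()
I=cv2.imread('pics/w1.png');hsv=cv2.cvtColor(I,cv2.COLOR_BGR2HSV)
m=((hsv[...,1]<70)&(hsv[...,2]<170)).astype('uint8')*255
m[:168]=0;m[262:]=0;m[:,:215]=0;m[:,:215]=0;m[:,292:]=0
n,l,st,ce=cv2.connectedComponentsWithStats(m);i=1+st[1:,4].argmax();print(st[i])
P=[np.array(p)/1.5625 for p in [(358,266),(446,268),(434,402),(352,398)]]
W=[onz(c,p,.06) for p in P]
for w in W: print(w.round(4))
W=np.array(W);t=(W[0]+W[1])/2;b=(W[2]+W[3])/2;d=(t-b);print(np.linalg.norm(d),np.linalg.norm(W[0]-W[1]),np.linalg.norm(W[2]-W[3]));print('axis deg from y',np.degrees(np.arctan2(d[0],d[1])))
# row-wise left/right edges of mask
for r in range(172,256,6):
    x=np.where(l[r]==i)[0]
    if len(x): a,bb=onz(c,(x[0]-.5,r),.06),onz(c,(x[-1]+.5,r),.06);print(r,x[0],x[-1],a.round(4)[:2],bb.round(4)[:2])
s=get_state();print(s['eef_rot'].T@((t+b)/2-s['tool_pos']))
# plunger end at z=.036 (clevis end top)
for p in [(392,199),(419,199)]: print('clev',onz(c,np.array(p)/1.5625,.036))
E
```

```text
[ 219  168   68   90 4878]
[0.5108 0.0479 0.06  ]
[0.5592 0.044  0.06  ]
[ 0.5502 -0.0391  0.06  ]
[ 0.5005 -0.0335  0.06  ]
0.08283079853137303 0.04852679715654131 0.04997925088576575
axis deg from y 6.70292748676909
172 228 285 [0.5093 0.0465] [0.5592 0.0436]
178 228 285 [0.5089 0.0412] [0.5591 0.0382]
184 228 284 [0.5084 0.0358] [0.5581 0.0329]
190 228 283 [0.508  0.0303] [0.5571 0.0275]
196 228 283 [0.5075 0.0248] [0.557  0.0219]
202 227 282 [0.5062 0.0193] [0.556  0.0164]
208 227 282 [0.5057 0.0136] [0.5558 0.0107]
214 227 281 [0.5052 0.0078] [0.5548 0.005 ]
220 227 280 [0.5047 0.002 ] [ 0.5537 -0.0008]
226 220 280 [ 0.4978 -0.0036] [ 0.5536 -0.0068]
232 219 279 [ 0.4963 -0.0095] [ 0.5525 -0.0128]
238 226 278 [ 0.5022 -0.016 ] [ 0.5514 -0.0188]
244 226 278 [ 0.5017 -0.0222] [ 0.5513 -0.025 ]
250 226 277 [ 0.5012 -0.0285] [ 0.5501 -0.0313]
[-0.02063566  0.00206729  0.26563081]
clev [0.53152097 0.08135389 0.036     ]
clev [0.54721756 0.08045308 0.036     ]
```

Emit:
{"op": "servo_tool", "data": {
  "deltas": [
    [1.2,0.4,2.5,0],
    [0,0,3,3],
    [0,0,3,0],
    [0,0,3,0],
    [0,0,2.0,0]
  ]
}}

```text
clock: 2.53
tool_pos: [0.534, 0.037, 0.1888]
eef_rot: [[0.112, 0.994, 0.001], [0.994, -0.112, -0.0], [-0.0, 0.001, -1.0]]
force: [-0.9, -0.5, 0.3]
width: 0.0851
gripper_force: 0.0
```

Emit:
{"op": "servo_tool", "data": {
  "deltas": [
    [0,0,1.0,0],
    [0,0,0,0],
    [0,0,0,0]
  ]
}}

```text
clock: 2.78
tool_pos: [0.5343, 0.0377, 0.181]
eef_rot: [[0.111, 0.994, 0.002], [0.994, -0.111, 0.0], [0.0, 0.002, -1.0]]
force: [-0.1, -1.2, -0.5]
width: 0.0855
gripper_force: 0.0
```

Emit:
{"op": "servo_tool", "data": {
  "deltas": [
    [0,0,0,0],
    [0,0,0,0],
    [0,0,0,0],
    [0,0,0,0],
    [0,0,0,0]
  ],
  "gripper": 1,
  "squeeze": 25
}}

```text
clock: 3.2
tool_pos: [0.5339, 0.038, 0.1811]
eef_rot: [[0.11, 0.994, 0.002], [0.994, -0.11, -0.0], [-0.0, 0.002, -1.0]]
force: [-2.2, -0.5, 8.5]
width: 0.0495
gripper_force: 18.7
```

Emit:
{"op": "servo_tool", "data": {
  "deltas": [
    [0,0,0,0],
    [0,0,0,0],
    [0,0,0,0],
    [0,0,0,0],
    [0,0,0,0]
  ]
}}

```text
clock: 3.62
tool_pos: [0.5338, 0.038, 0.1811]
eef_rot: [[0.11, 0.994, 0.002], [0.994, -0.11, -0.0], [-0.0, 0.002, -1.0]]
force: [-2.0, -0.8, 8.5]
width: 0.0496
gripper_force: 18.7
```

Emit:
{"op": "servo_tool", "data": {
  "deltas": [
    [-0.5,0,-0.9,0],
    [-0.5,0,-0.9,0],
    [-0.7,0,-0.8,0],
    [-0.8,0,-0.7,0],
    [0,0,0,0]
  ]
}}

```text
clock: 4.03
tool_pos: [0.5309, 0.0106, 0.2142]
eef_rot: [[0.113, 0.994, 0.002], [0.994, -0.113, -0.002], [-0.001, 0.002, -1.0]]
force: [1.0, -0.8, -8.8]
width: 0.0497
gripper_force: 27.2
```

Emit:
{"op": "servo_tool", "data": {
  "deltas": [
    [0,0,0,0]
  ]
}}

```text
clock: 4.12
tool_pos: [0.5306, 0.0121, 0.2131]
eef_rot: [[0.112, 0.994, 0.001], [0.994, -0.112, -0.001], [-0.0, 0.001, -1.0]]
force: [-0.7, 0.0, -8.8]
width: 0.0493
gripper_force: 27.1
```

```bash
python3 - <<'E'
from h import *
I=snapshot("wrist");J=snapshot("scene")
o=np.zeros((600,800,3),'uint8');o[:384,:512]=I
o[384:,:]=cv2.resize(J[150:230,190:330],None,fx=5.7,fy=5.7,interpolation=cv2.INTER_CUBIC)[100:316,:798].__class__ and cv2.resize(cv2.resize(J[155:230,200:320],None,fx=4,fy=4,interpolation=cv2.INTER_CUBIC),(800,500))[120:336]
cv2.imwrite('pics/a1.png',o)
E
```

```text
(no output)
```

View pics/a1.png

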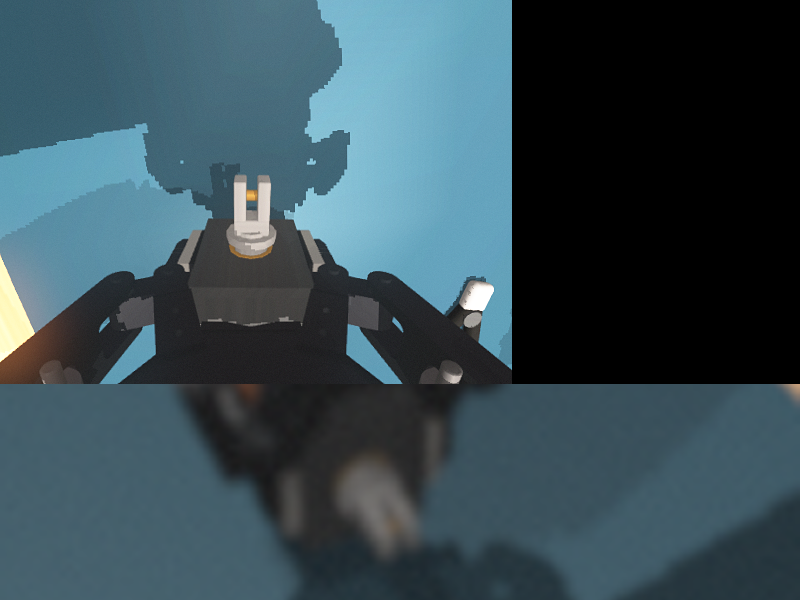

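```bash
cat >> h.py <<'E'
def tilt(c,q):  # q: top plate px at far-left, far-right, near-right, near-left (camera view); returns tilt from upright and centre
    X=np.array([[30,-25,0],[30,25,0],[-30,25,0],[-30,-25,0]],float)/1000 # x=solenoid +x, second=image-right
    X=X[:,[1,0,2]]*[1,1,1]
    d=np.array([c['k1'],0,0,0,0])
    ok,rs,ts,err=cv2.solvePnPGeneric(X,np.array(q,float),c['intrinsics'],d,flags=cv2.SOLVEPNP_IPPE)
    Rc,o=cam(c)
    for r,t,e in zip(rs,ts,err):
        R=Rc.T@cv2.Rodrigues(r)[0]; p=Rc.T@t.ravel()+o
        print('err',e,'centre',p.round(4),'n',R[:,2].round(3),'xdir',R[:,1].round(3))
E
python3 - <<'E'
from h import *
tilt(calibration("wrist"),[(204,219),(300,219),(313,290),(192,288)])
E
```

```text
err [3.84270205] centre [0.532  0.0228 0.0629] n [0.118 0.992 0.053] xdir [ 0.007  0.052 -0.999]
err [12.35861076] centre [0.5318 0.0218 0.0737] n [-0.064 -0.482  0.874] xdir [0.093 0.869 0.486]
```

Emit:
{"op": "servo_tool", "data": {
  "deltas": [
    [0,0,0,0],
    [0,0,0,0],
    [0,0,-1.0,0],
    [0,0,1.0,0],
    [0,0,0,0]
  ],
  "squeeze": 20
}}

```text
clock: 4.63
tool_pos: [0.5304, 0.0132, 0.2118]
eef_rot: [[0.11, 0.994, -0.0], [0.994, -0.11, -0.0], [-0.0, -0.0, -1.0]]
force: [-1.5, -0.2, -10.4]
width: 0.0497
gripper_force: 26.8
```

```bash
python3 - <<'E'
from h import *
I=snapshot("wrist");print(get_state()['force'],get_state()['gripper_force'])
cv2.imwrite('pics/a2.png',cv2.resize(I[150:340,130:380],(800,600),interpolation=cv2.INTER_CUBIC))
E
```

```text
[-0.1300799  -0.37106169 -9.31339121] 26.506151798239443
```

View pics/a2.png

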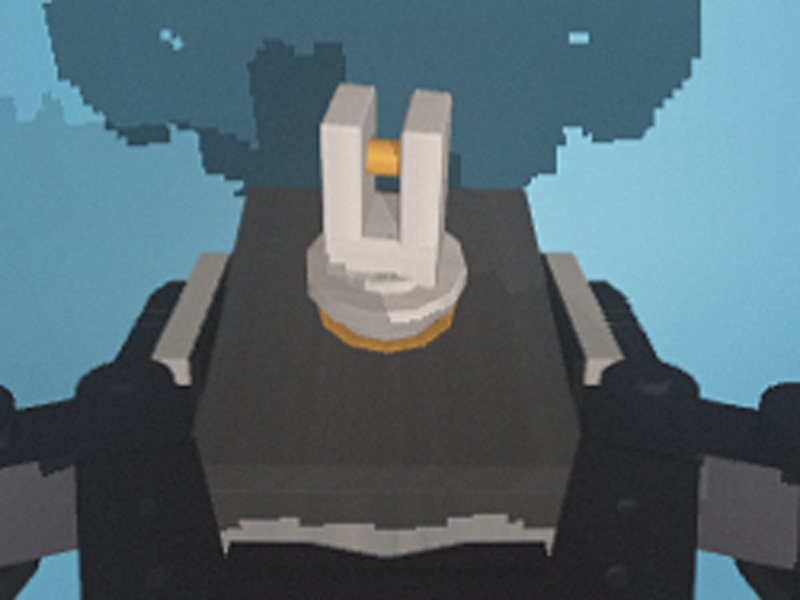

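```bash
python3 - <<'E'
from h import *
c=calibration("wrist")
f=lambda p:(130+p[0]/3.2,150+p[1]/3.158)
for n in (432,465):
    l,r=(195,580) if n==432 else (190,585)
    tilt(c,[f(p) for p in [(245,188),(525,188),(r,n),(l,n)]])
# predicted for tilts
s=get_state();R=s['eef_rot'];tx=R[:,0];tx[2]=0
up=np.array([0,0,1.])
g=s['tool_pos']+R[:,2]*.153
for a in (0,15,30,45):
    A=np.radians(a);n=np.cos(A)*tx+np.sin(A)*up;xd=np.sin(A)*tx-np.cos(A)*up
    # grip point at plate strip zs=81.5, xs=0
    cen=g+tx*.006+n*.0025
    print(a,[np.round((np.array(proj(c,cen+xd*sx*.03+R[:,1]*sy*.025))-[130,150])*[3.2,3.158]).astype(int).tolist() for sx,sy in [(1,-1),(1,1),(-1,1),(-1,-1)]])
E
```

```text
err [1.23418109] centre [0.531  0.0226 0.0561] n [0.113 0.977 0.181] xdir [ 0.013  0.18  -0.984]
err [12.77008382] centre [0.5309 0.0223 0.0689] n [-0.05  -0.417  0.907] xdir [0.094 0.903 0.42 ]
err [0.53104122] centre [0.5309 0.0215 0.0588] n [0.112 0.959 0.259] xdir [ 0.021  0.258 -0.966]
err [12.63572141] centre [0.5308 0.0209 0.0712] n [-0.04  -0.318  0.947] xdir [0.098 0.942 0.32 ]
0 [[251, 225], [522, 225], [593, 417], [179, 417]]
15 [[248, 189], [525, 189], [587, 468], [185, 468]]
30 [[243, 160], [530, 160], [579, 503], [193, 504]]
45 [[236, 137], [536, 137], [569, 521], [203, 521]]
```

Emit:
{"op": "servo_tool", "data": {
  "deltas": [
    [0,0,-3.0,0],
    [0,0,-3.0,0],
    [0,0,1.5,0],
    [0,0,-2,0],
    [0,0,2,0]
  ]
}}

```text
clock: 5.1
tool_pos: [0.5326, 0.0137, 0.2628]
eef_rot: [[0.11, 0.994, 0.008], [0.994, -0.11, -0.001], [0.0, 0.008, -1.0]]
force: [4.3, 1.6, -8.4]
width: 0.0494
gripper_force: 28.4
```

Emit:
{"op": "servo_tool", "data": {
  "deltas": [
    [0,0,-2,0],
    [0,0,2,0],
    [0,0,-2,0],
    [0,0,2,0],
    [0,0,0,0]
  ]
}}

```text
clock: 5.52
tool_pos: [0.5298, 0.013, 0.2556]
eef_rot: [[0.11, 0.994, -0.003], [0.994, -0.11, -0.0], [-0.0, -0.003, -1.0]]
force: [-2.0, -1.7, -10.2]
width: 0.05
gripper_force: 27.3
```

```bash
cat >> h.py <<'E'
def pred(a,c,s,z=.153,dx=.006):
    R=s['eef_rot'];tx=R[:,0].copy();tx[2]=0;up=np.array([0,0,1.]);g=s['tool_pos']+R[:,2]*z
    A=np.radians(a);n=np.cos(A)*tx+np.sin(A)*up;xd=np.sin(A)*tx-np.cos(A)*up
    cen=g+tx*dx+n*.0025
    return [np.round(np.array(proj(c,cen+xd*sx*.03+R[:,1]*sy*.025)),1).tolist() for sx,sy in [(1,-1),(-1,-1)]]
E
python3 - <<'E'
from h import *
s=get_state();c=calibration("wrist");I=snapshot("wrist");print(s['force'],s['gripper_force'],s['tool_pos'])
print([(a,pred(a,c,s)) for a in (15,30,45,60,75)])
# column profile: far edge of top plate at column 215 (left of plunger), bench blue->dark
hsv=cv2.cvtColor(I,cv2.COLOR_BGR2HSV)
print([(r,hsv[r,214,1].item(),hsv[r,214,2].item()) for r in range(170,260,3)])
cv2.imwrite('pics/a3.png',I)
E
```

```text
[ -1.99640889  -1.6834715  -10.23768747] 27.344704357674345 [0.52977366 0.01304608 0.2555781 ]
[(15, [[207.6, 210.0], [187.7, 298.3]]), (30, [[206.0, 200.6], [190.3, 309.5]]), (45, [[204.0, 193.5], [193.4, 315.1]]), (60, [[201.4, 189.4], [196.7, 315.4]]), (75, [[198.5, 189.0], [199.8, 311.3]])]
[(170, 111, 78), (173, 114, 74), (176, 110, 67), (179, 101, 154), (182, 101, 157), (185, 42, 91), (188, 10, 73), (191, 10, 78), (194, 7, 75), (197, 3, 75), (200, 10, 78), (203, 3, 73), (206, 7, 78), (209, 7, 78), (212, 10, 76), (215, 8, 63), (218, 16, 62), (221, 12, 63), (224, 4, 65), (227, 0, 63), (230, 4, 62), (233, 4, 61), (236, 4, 61), (239, 0, 63), (242, 8, 62), (245, 8, 62), (248, 4, 62), (251, 4, 62), (254, 9, 58), (257, 8, 62)]
```

```bash
python3 - <<'E'
from h import *
I=cv2.imread('pics/a3.png');J=snapshot("scene")
o=np.zeros((600,800,3),'uint8');o[:,:400]=cv2.resize(I[150:350,184:317],(400,600));o[:,400:]=cv2.resize(J[150:240,225:285],(400,600),interpolation=cv2.INTER_CUBIC)
cv2.imwrite('pics/a4.png',o)
E
```

```text
(no output)
```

View pics/a4.png

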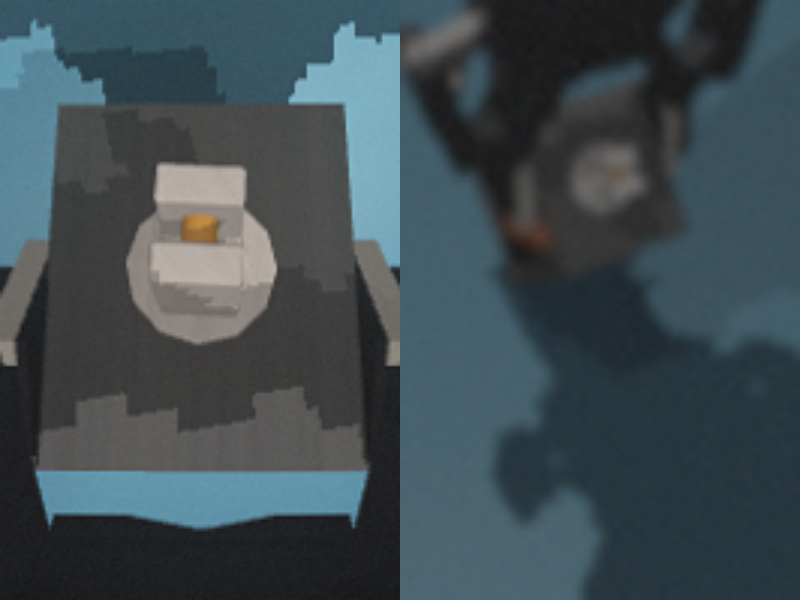

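```bash
python3 - <<'E'
from h import *
c=calibration("wrist")
f=lambda p:(184+p[0]/400*133,150+p[1]/3)
tilt(c,[f(p) for p in [(58,104),(345,103),(367,468),(37,470)]])
s=get_state();print(s['tool_pos'],s['eef_rot'][:,0])
E
```

```text
err [0.39283459] centre [0.5309 0.0237 0.1033] n [0.053 0.63  0.775] xdir [ 0.083  0.77  -0.632]
err [2.96616352] centre [0.5308 0.0217 0.1053] n [0.046 0.259 0.965] xdir [ 0.104  0.959 -0.262]
[0.530017   0.01315423 0.25694548] [ 1.09747011e-01  9.93959504e-01 -3.14038517e-04]
```

```bash
python3 - <<'E'
from h import *
c=calibration("wrist")
g=lambda q:((q[0]-184)*400/133,(q[1]-150)*3)
for cen,n in [((.5309,.0237,.1033),(.053,.63,.775)),((.5308,.0217,.1053),(.046,.259,.965))]:
    for d in (0,.004,.030): print(d,np.round(g(proj(c,np.array(cen)+d*np.array(n)))))
E
```

```text
0 [201. 273.]
0.004 [201. 267.]
0.03 [197. 223.]
0 [202. 290.]
0.004 [202. 295.]
0.03 [206. 344.]
```

Emit:
{"op": "servo_tool", "data": {
  "deltas": [
    [0,0,-3.5,0],
    [0,0,3,0],
    [0,0,-3,0],
    [0,0,3,0],
    [0,0,-3,0]
  ]
}}

```text
clock: 6.03
tool_pos: [0.528, 0.0124, 0.2847]
eef_rot: [[0.11, 0.994, -0.013], [0.994, -0.11, 0.001], [-0.0, -0.013, -1.0]]
force: [-5.1, -0.4, -12.1]
width: 0.0494
gripper_force: 29.5
```

Emit:
{"op": "servo_tool", "data": {
  "deltas": [
    [0,0,3,0],
    [0,0,-3,0],
    [0,0,3,0],
    [0,0,-3,0],
    [0,0,3,0]
  ]
}}

```text
clock: 6.45
tool_pos: [0.5336, 0.0138, 0.27]
eef_rot: [[0.11, 0.994, 0.01], [0.994, -0.11, -0.0], [0.001, 0.01, -1.0]]
force: [6.3, 1.2, -6.7]
width: 0.0486
gripper_force: 26.3
```

Emit:
{"op": "servo_tool", "data": {
  "deltas": [
    [0,0,-3,0],
    [0,0,3,0],
    [0,0,-3,0],
    [0,0,3,0],
    [0,0,0,0]
  ]
}}

```text
clock: 6.87
tool_pos: [0.5298, 0.013, 0.2603]
eef_rot: [[0.11, 0.994, -0.003], [0.994, -0.11, -0.0], [-0.0, -0.003, -1.0]]
force: [-2.2, -0.9, -11.6]
width: 0.0482
gripper_force: 26.4
```

```bash
cat > look.py <<'E'
from h import *
import sys
s=get_state();c=calibration("wrist");I=snapshot("wrist");print(s['force'].round(1),s['gripper_force'],s['tool_pos'].round(4),s['eef_rot'][:,0].round(3))
cv2.imwrite(f'pics/{sys.argv[1]}.png',I)
h=cv2.cvtColor(I,cv2.COLOR_BGR2HSV)
m=((h[...,1]<35)&(h[...,2]>40)&(h[...,2]<125)).astype('uint8')*255
m[:150]=0;m[350:]=0;m[:,:185]=0;m[:,316:]=0
m=cv2.morphologyEx(m,cv2.MORPH_CLOSE,np.ones((5,5)));n,l,st,ce=cv2.connectedComponentsWithStats(m);i=1+st[1:,4].argmax();print(st[i])
r0,r1=st[i][1],st[i][1]+st[i][3]
for r in list(range(r0,r1,12))+[r1-3,r1-1]:
    x=np.where(l[r]==i)[0];print(r,x[0],x[-1],end=' | ')
# white plunger parts
w=((h[...,1]<40)&(h[...,2]>130)).astype('uint8');w[:,:215]=0;w[:,286:]=0;w[:150]=0;w[310:]=0
ys,xs=np.where(w);print('white',xs.min(),xs.max(),ys.min(),ys.max())
E
python3 look.py a5
```

```text
[ -2.2  -0.9 -11.6] 26.379641727635317 [0.5298 0.013  0.2603] [ 0.11   0.994 -0.   ]
[  185   175   131   120 10421]
175 288 297 | 187 207 302 | 199 206 306 | 211 206 306 | 223 206 306 | 235 192 309 | 247 185 315 | 259 185 315 | 271 186 315 | 283 204 308 | 292 258 298 | 294 286 297 | white 215 270 210 255
```

```bash
python3 - <<'E'
from h import *
I=cv2.imread('pics/a5.png');cv2.imwrite('pics/a5c.png',cv2.resize(I[140:360,150:350],(545,600),interpolation=cv2.INTER_CUBIC))
E
```

```text
(no output)
```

View pics/a5c.png

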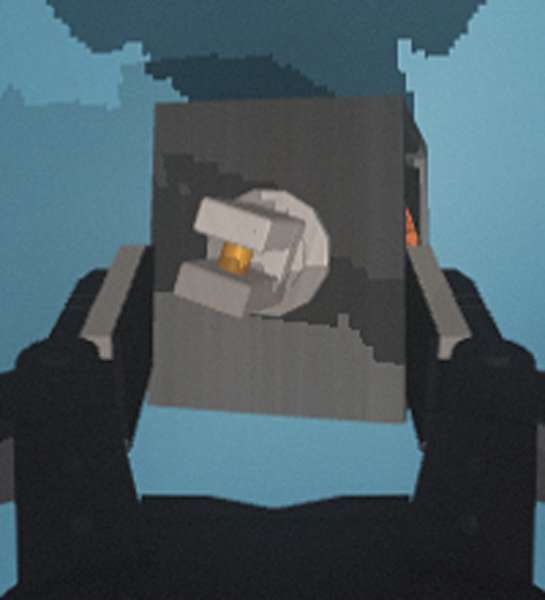

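```bash
python3 - <<'E'
from h import *
c=calibration("wrist")
f=lambda p:(150+p[0]/2.725,140+p[1]/2.727)
Rt=get_state()['eef_rot'];tp=get_state()['tool_pos']
q=[f(p) for p in [(155,103),(405,96),(405,422),(150,403)]]
X=np.array([[-25,30,0],[25,30,0],[25,-30,0],[-25,-30,0]])/1e3
ok,rs,ts,err=cv2.solvePnPGeneric(X,np.array(q),c['intrinsics'],np.array([c['k1'],0,0,0,0]),flags=cv2.SOLVEPNP_IPPE)
Rc,o=cam(c)
for r,t,e in zip(rs,ts,err):
    R=Rc.T@cv2.Rodrigues(r)[0];p=Rc.T@t.ravel()+o
    print(e,p.round(4),'tool',(Rt.T@(p-tp)).round(4),'\nR in tool\n',(Rt.T@R).round(3))
    print('base corners z',[(p+R@[a,b,-.084])[2].round(4) for a in(-.025,.025) for b in (-.03,.03)])
    print('clevis end px',[np.round((np.array(proj(c,p+R[:,2]*d))-[150,140])*2.726) for d in (.004,.03)])
E
```

```text
[0.20372769] [0.53   0.0227 0.0971] tool [ 9.800e-03 -1.000e-04  1.641e-01] 
R in tool
 [[ 0.074  0.927  0.366]
 [ 0.975  0.009 -0.22 ]
 [-0.208  0.374 -0.904]]
base corners z [np.float64(0.0272), np.float64(0.0047), np.float64(0.0374), np.float64(0.0149)]
clevis end px [array([269., 255.]), array([231., 266.])]
[3.34565116] [0.5319 0.0235 0.0974] tool [0.0108 0.0018 0.1637] 
R in tool
 [[-0.115  0.873  0.474]
 [ 0.975  0.009  0.221]
 [ 0.189  0.488 -0.852]]
base corners z [np.float64(0.0454), np.float64(0.0161), np.float64(0.0358), np.float64(0.0065)]
clevis end px [array([289., 249.]), array([329., 237.])]
```

Emit:
{"op": "servo_tool", "data": {
  "deltas": [
    [0,0,0.3,0],
    [0,0,0.3,0],
    [-0.4,0.2,0.1,0],
    [-0.4,0.2,0.1,0],
    [-0.4,0.2,0.1,0]
  ]
}}

```text
clock: 7.33
tool_pos: [0.5355, -0.0001, 0.254]
eef_rot: [[0.11, 0.994, 0.001], [0.994, -0.11, -0.0], [-0.0, 0.001, -1.0]]
force: [-0.5, -0.3, -9.2]
width: 0.048
gripper_force: 26.4
```

Emit:
{"op": "servo_tool", "data": {
  "deltas": [
    [-0.4,0.2,0.1,0],
    [-0.4,0.2,0.1,0],
    [-0.4,0.1,0.1,0],
    [0,0,0,0]
  ]
}}

```text
clock: 7.67
tool_pos: [0.5389, -0.0127, 0.2512]
eef_rot: [[0.111, 0.994, -0.001], [0.994, -0.111, -0.0], [-0.0, -0.001, -1.0]]
force: [-5.9, 1.3, 1.8]
width: 0.048
gripper_force: 31.1
```

```bash
python3 look.py a6; python3 - <<'E'
from h import *
I=cv2.imread('pics/a6.png');J=snapshot("scene");o=np.zeros((600,800,3),'uint8')
o[:,:545]=cv2.resize(I[140:360,150:350],(545,600),interpolation=cv2.INTER_CUBIC)
o[:400,545:]=cv2.resize(J[150:250,215:279],(255,400),interpolation=cv2.INTER_CUBIC);cv2.imwrite('pics/a6c.png',o)
E
```

```text
[-5.9  1.3  1.8] 31.075888531177043 [ 0.5389 -0.0127  0.2512] [ 0.111  0.994 -0.   ]
[  185   175   131   146 11786]
175 247 297 | 187 204 304 | 199 204 302 | 211 204 302 | 223 204 302 | 235 192 300 | 247 185 315 | 259 185 315 | 271 185 315 | 283 185 314 | 295 186 315 | 307 186 315 | 319 186 315 | 318 187 315 | 320 312 312 | white 215 285 210 293
```

View pics/a6c.png

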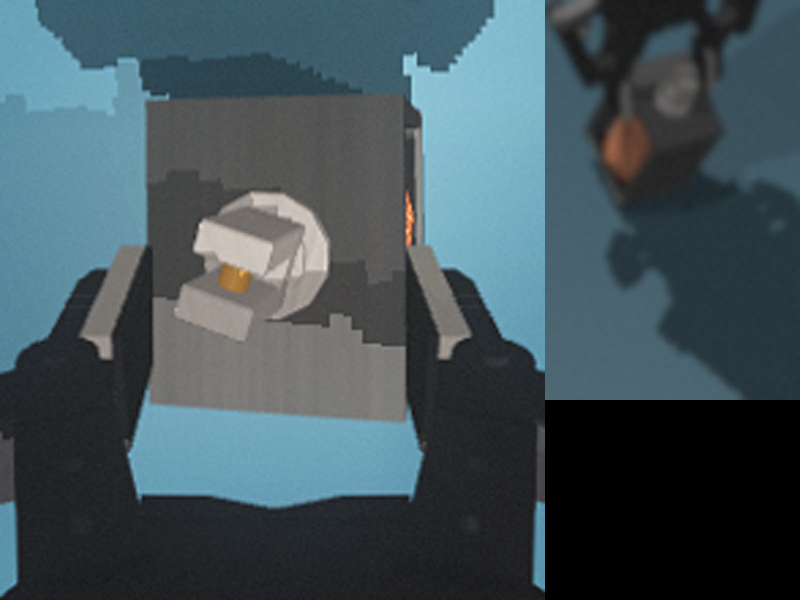

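```bash
cat > pnp.py <<'E'
from h import *
def pose(q):
    c=calibration("wrist");s=get_state();Rt=s['eef_rot'];tp=s['tool_pos']
    X=np.array([[-25,30,0],[25,30,0],[25,-30,0],[-25,-30,0]])/1e3
    ok,rs,ts,err=cv2.solvePnPGeneric(X,np.array(q,float),c['intrinsics'],np.array([c['k1'],0,0,0,0]),flags=cv2.SOLVEPNP_IPPE)
    Rc,o=cam(c)
    for r,t,e in zip(rs,ts,err):
        R=Rc.T@cv2.Rodrigues(r)[0];p=Rc.T@t.ravel()+o
        print(e,p.round(4),'tool',(Rt.T@(p-tp)).round(4),'n tool',(Rt.T@R)[:,2].round(3))
        print(' base corners z, tool xy',[((p+R@[a,b,-.084])[2].round(4),(Rt.T@(p+R@[a,b,-.084]-tp))[:2].round(3)) for a in(-.025,.025) for b in (-.03,.03)])
        print(' clevis end px',np.round(proj(c,p+R[:,2]*.03)))
E
python3 - <<'E'
from pnp import *
f=lambda p:(150+p[0]/2.725,140+p[1]/2.727)
pose([f(p) for p in [(147,100),(405,95),(406,420),(152,402)]]); print(f((235,270)))
E
```

```text
[0.07094835] [ 0.5395 -0.0018  0.089 ] tool [ 0.0103 -0.0004  0.1623] n tool [ 0.27  -0.216 -0.938]
 base corners z, tool xy [(np.float64(0.0135), array([-0.043, -0.006])), (np.float64(-0.0032), array([ 0.015, -0.007])), (np.float64(0.0237), array([-0.039,  0.043])), (np.float64(0.007), array([0.018, 0.042]))]
 clevis end px [234. 246.]
[3.77055703] [5.416e-01 2.000e-04 8.910e-02] tool [0.0126 0.0015 0.1622] n tool [ 0.563  0.219 -0.797]
 base corners z, tool xy [(np.float64(0.0441), array([-0.056, -0.041])), (np.float64(0.0096), array([-0.007, -0.042])), (np.float64(0.0348), array([-0.062,  0.008])), (np.float64(0.0003), array([-0.013,  0.007]))]
 clevis end px [270. 217.]
(236.23853211009174, 239.00990099009903)
```

Emit:
{"op": "servo_tool", "data": {
  "deltas": [
    [-0.4,0.3,0.1,0],
    [-0.4,0.3,0.1,0],
    [-0.4,0.3,0.1,0],
    [0,0,0,0]
  ]
}}

```text
clock: 8.1
tool_pos: [0.5468, -0.0257, 0.2482]
eef_rot: [[0.111, 0.994, -0.0], [0.994, -0.111, -0.0], [-0.0, -0.0, -1.0]]
force: [-3.2, 1.7, 1.7]
width: 0.048
gripper_force: 36.5
```

Emit:
{"op": "servo_tool", "data": {
  "deltas": [
    [-0.4,0.3,0.15,0],
    [-0.4,0.3,0.15,0],
    [-0.3,0.2,0.15,0],
    [0,0,0,0]
  ]
}}

```text
clock: 8.43
tool_pos: [0.5532, -0.0375, 0.2436]
eef_rot: [[0.111, 0.994, -0.001], [0.994, -0.111, -0.001], [-0.001, -0.001, -1.0]]
force: [-7.1, -0.2, 3.9]
width: 0.0481
gripper_force: 43.6
```

```bash
cat > corners.py <<'E'
from pnp import *
import sys
name=sys.argv[1];I=snapshot("wrist");cv2.imwrite(f'pics/{name}.png',I)
s=get_state();print(s['force'].round(1),s['tool_pos'].round(4),s['width'])
h=cv2.cvtColor(I,cv2.COLOR_BGR2HSV)
sat=h[...,1]
# grey (unsaturated) vs blue bench at top/bottom edges: per column
up,lo=[],[]
for x in range(212,292,4):
    g=(sat[:,x]<60)&(h[:,x,2]>50)
    r=np.where(g[160:345])[0]+160
    # longest run
    k=np.split(r,np.where(np.diff(r)>14)[0]+1);k=max(k,key=len)
    up.append((x,k[0]));lo.append((x,k[-1]))
print('up',[(int(a),int(b)) for a,b in up]);print('lo',[(int(a),int(b)) for a,b in lo])
E
python3 corners.py a7; python3 - <<'E'
import cv2
I=cv2.imread('pics/a7.png');h=cv2.cvtColor(I,cv2.COLOR_BGR2HSV)
for r in (180,190,200,210,220,230,250,270,285): print(r,[(x,int(h[r,x,1]),int(h[r,x,2])) for x in list(range(188,214,3))+list(range(288,316,3))])
E
```

```text
[-6.  -0.4  3. ] [ 0.5532 -0.0372  0.2437] 0.04815872959993692
up [(212, 169), (216, 167), (220, 165), (224, 163), (228, 160), (232, 160), (236, 160), (240, 160), (244, 160), (248, 160), (252, 160), (256, 160), (260, 160), (264, 160), (268, 160), (272, 160), (276, 160), (280, 160), (284, 160), (288, 160)]
lo [(212, 285), (216, 285), (220, 285), (224, 286), (228, 286), (232, 286), (236, 287), (240, 287), (244, 287), (248, 288), (252, 288), (256, 288), (260, 288), (264, 289), (268, 289), (272, 289), (276, 290), (280, 290), (284, 290), (288, 290)]
180 [(188, 96, 205), (191, 96, 175), (194, 95, 180), (197, 11, 90), (200, 12, 87), (203, 9, 86), (206, 3, 85), (209, 3, 87), (212, 0, 86), (288, 3, 93), (291, 6, 90), (294, 9, 88), (297, 3, 90), (300, 11, 139), (303, 92, 206), (306, 92, 206), (309, 92, 206), (312, 93, 201), (315, 91, 204)]
190 [(188, 97, 176), (191, 101, 177), (194, 97, 177), (197, 46, 106), (200, 12, 88), (203, 9, 88), (206, 6, 85), (209, 12, 88), (212, 6, 87), (288, 8, 91), (291, 8, 90), (294, 6, 88), (297, 6, 89), (300, 12, 171), (303, 94, 204), (306, 95, 205), (309, 94, 20
[... 1405 characters left out ...]
7, 7, 73), (300, 42, 43), (303, 40, 45), (306, 4, 69), (309, 16, 125), (312, 16, 125), (315, 23, 135)]
270 [(188, 28, 155), (191, 14, 73), (194, 17, 45), (197, 13, 39), (200, 36, 42), (203, 36, 42), (206, 12, 110), (209, 10, 131), (212, 14, 129), (288, 14, 148), (291, 12, 147), (294, 12, 146), (297, 10, 148), (300, 32, 40), (303, 30, 42), (306, 31, 41), (309, 17, 45), (312, 26, 160), (315, 18, 111)]
285 [(188, 33, 39), (191, 36, 43), (194, 22, 47), (197, 33, 39), (200, 31, 41), (203, 103, 163), (206, 93, 184), (209, 65, 165), (212, 50, 153), (288, 5, 142), (291, 11, 145), (294, 13, 140), (297, 11, 145), (300, 32, 40), (303, 26, 40), (306, 24, 43), (309, 29, 44), (312, 40, 45), (315, 40, 45)]
```

```bash
python3 - <<'E'
import cv2,numpy as np
I=cv2.imread('pics/a7.png');h=cv2.cvtColor(I,cv2.COLOR_BGR2HSV)
g=h[...,1]<60
for r in range(120,182,4):
    print(r,''.join(('.' if h[r,x,1]>=60 else ('W' if h[r,x,2]>115 else 'g')) for x in range(186,320,2)))
for r in range(182,300,4):
    print(r,''.join(('.' if h[r,x,1]>=60 else ('W' if h[r,x,2]>115 else ('g' if h[r,x,2]>55 else 'k'))) for x in range(186,320,2)))
E
```

```text
120 ...................................................................
124 ...................................................................
128 ...................................................................
132 ...................................................................
136 ...................................................................
140 ...................................................................
144 ...................................................................
148 ...................................................................
152 ...................................................................
156 .........................ggggggggggggggggggggggggggggggggg.........
160 .....................ggggggggggggggggggggggggggggggggggggg.........
164 ..................gggggggggggggggggggggggggggggggggggggggg.........
168 ..............gggggggggggggggggggggggggggggggggggggggggggg.........
172 ...........ggggggggggggggggggggggggggggggggggggggggggggggg.........
176 .......ggggggggggggggggggggggggggggggggggggggggggggggggggg.........
180 .....Wgggggggggg
[... 1511 characters left out ...]
WWWWWWWW.....WWWWWWWWWWWWWWWWWWWWgggggggggkkkkkkWWWW
266 WWWkkkkkkkWWWWWWWWWWWWWWWWWWWWWWWWWWWWWWWWWWWWWWWWgggggggkkkkkkWWWk
270 gWWkkkkkkkgWWWWWWWWWWWWWWWWWWWWWWWWWWWWWWWWWWWWWWWWWWWWWWkkkkkgWWkk
274 kkkkkkkkkkgWWWWWWWWWWWWWWWWWWWWWWWWWWWWWWWWWWWWWWWWWWWWWWkkkkkkkkkk
278 kkkkkkkkk.WWWWWWWWWWWWWWWWWWWWWWWWWWWWWWWWWWWWWWWWWWWWWWWkkkkkkkkkk
282 kkkkkkkkk.WWWWWWWWWWWWWWWWWWWWWWWWWWWWWWWWWWWWWWWWWWWWWWgkkkkkkkkkk
286 kkkkkkkk...........WWWWWWWWWWWWWWWWWWWWWWWWWWWWWWWWWWWWWWkkkkkkkkkk
290 kkkkkkkk.....................................WWWWWWWWWWWW.kkkkkkkkk
294 kkkkkkk...................................................kkkkkkkkk
298 kkkkkkk....................................................kkkkkkkk
```

```bash
python3 - <<'E'
import cv2,numpy as np
I=cv2.imread('pics/a7.png');g=cv2.cvtColor(I,cv2.COLOR_BGR2GRAY).astype(float)
for x0 in (204,214,230,250,270,290): print(x0,[int(v) for v in g[150:216:2,x0-3:x0+4].mean(1)])
cv2.imwrite('pics/a7c.png',cv2.resize(cv2.convertScaleAbs(I[140:310,180:330],alpha=1.6),(530,600),interpolation=cv2.INTER_CUBIC))
E
```

```text
204 [87, 86, 87, 87, 81, 64, 63, 64, 65, 64, 65, 78, 71, 55, 87, 86, 85, 86, 85, 86, 85, 87, 85, 84, 85, 86, 86, 85, 86, 87, 75, 69, 69]
214 [86, 85, 85, 87, 67, 63, 63, 64, 63, 59, 55, 57, 57, 56, 85, 85, 86, 87, 85, 85, 86, 86, 86, 85, 87, 86, 87, 86, 87, 86, 86, 86, 71]
230 [86, 87, 88, 71, 60, 56, 55, 54, 54, 54, 53, 55, 56, 53, 87, 87, 86, 87, 87, 86, 87, 86, 87, 87, 88, 88, 88, 87, 87, 88, 88, 88, 88]
250 [88, 86, 83, 55, 52, 52, 53, 54, 53, 56, 55, 54, 55, 52, 86, 83, 85, 84, 84, 84, 84, 85, 84, 84, 85, 85, 86, 85, 86, 86, 86, 86, 113]
270 [90, 89, 70, 57, 54, 53, 53, 54, 54, 55, 55, 55, 55, 52, 85, 83, 84, 83, 83, 85, 84, 84, 84, 84, 84, 85, 85, 85, 85, 86, 84, 85, 85]
290 [90, 90, 77, 56, 57, 58, 59, 58, 57, 59, 58, 58, 58, 56, 90, 88, 88, 90, 91, 90, 90, 91, 89, 91, 92, 90, 89, 90, 90, 90, 90, 91, 90]
```

```bash
python3 - <<'E'
from pnp import *
pose([(196,177.5),(299.5,177),(300,291.5),(206.5,284.5)])
E
```

```text
[0.30505702] [ 0.5534 -0.0256  0.087 ] tool [ 0.0117 -0.0009  0.1567] n tool [ 0.016 -0.19  -0.982]
 base corners z, tool xy [(np.float64(0.0006), array([-0.021, -0.008])), (np.float64(-0.001), array([ 0.039, -0.011])), (np.float64(0.01), array([-0.018,  0.041])), (np.float64(0.0084), array([0.042, 0.038]))]
 clevis end px [234. 268.]
[6.55451678] [ 0.5555 -0.0202  0.0875] tool [0.0173 0.0006 0.1562] n tool [ 0.763  0.2   -0.614]
 base corners z, tool xy [(np.float64(0.0633), array([-0.063, -0.039])), (np.float64(0.017), array([-0.025, -0.042])), (np.float64(0.0549), array([-0.069,  0.01 ])), (np.float64(0.0086), array([-0.031,  0.007]))]
 clevis end px [267. 193.]
```

View pics/a7c.png

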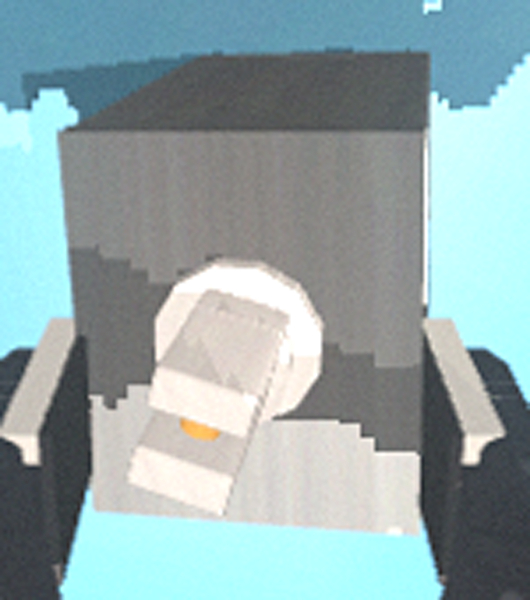

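Emit:
{"op": "servo_tool", "data": {
  "deltas": [
    [0,0.3,0,0],
    [0,0.4,0,0],
    [0,0.4,0,0],
    [0,0.3,0,0],
    [0,0,0,0]
  ],
  "gripper": -1
}}

```text
clock: 8.9
tool_pos: [0.568, -0.0382, 0.2435]
eef_rot: [[0.11, 0.994, 0.001], [0.994, -0.11, 0.0], [0.0, 0.001, -1.0]]
force: [0.2, 0.6, -0.2]
width: 0.0856
gripper_force: 0.0
```

Emit:
{"op": "servo_tool", "data": {
  "deltas": [
    [0,0,0,0],
    [0,0,0,0],
    [0,0,0,0]
  ]
}}

```text
clock: 9.15
tool_pos: [0.567, -0.0381, 0.2432]
eef_rot: [[0.11, 0.994, -0.0], [0.994, -0.11, -0.0], [-0.0, -0.0, -1.0]]
force: [0.4, 0.3, 0.1]
width: 0.0854
gripper_force: 0.0
```

```bash
python3 - <<'E'
from pnp import *
s=get_state();print(s['force'].round(1),s['tool_pos'].round(4),s['width'])
I=snapshot("wrist");cv2.imwrite('pics/a8.png',I);h=cv2.cvtColor(I,cv2.COLOR_BGR2HSV)
for r in range(140,310,4):
    print(r,''.join(('.' if h[r,x,1]>=60 else ('W' if h[r,x,2]>150 else ('m' if h[r,x,2]>78 else ('g' if h[r,x,2]>50 else 'k')))) for x in range(176,324,2)))
E
```

```text
[0.4 0.3 0.1] [ 0.567  -0.0381  0.2432] 0.08535016039403774
140 ..........................................................................
144 ..........................................................................
148 ..........................................................................
152 ..........................................................................
156 ..........................................................................
160 .....................gggggggggggggggggggggggggggggggggg...................
164 ....................ggggggggggggggggggggggggggggggggggggg.................
168 ...................ggggggggggggggggggggggggggggggggggggggg................
172 .................mggggggggggggggggggggggggggggggggggggggggg...............
176 ................gggggggggggggggggggggggggggggggggggggggggggg..............
180 ...............ggggggggggggggggggggggggggggggggggggggggggggggg............
184 ..............gggggggggggggggggggggggggggkgggggggggggggggggggggm..........
188 ............mmmmmmmmmmmmmmmmmmmmmmmmmmmmmmmmmmmmmmmmmmmmmmmmmmmm..........
192 .........
[... 1656 characters left out ...]
..........mmmmmmmmmmmmmmmmmmmmmmmmmmmmmmmmmmmmmmmmmmmmmm............
280 ................mmmmmmmmmmmmmmmWWWWWWmmmmmmmmmmmmmmmmmmmmmmmmm............
284 ................WmmmmmmmmmmmmmmWWWWWWWWWWWWWWmmmmmmmmmmmmmmmmm............
288 .................mmmmmmmmmmmmmmmmWWWWWWWWWWWmmmmmmmmmmmmmmmmWW............
292 ........................................WmW...............................
296 ..........................................................................
300 ..........................................................................
304 ..........................................................................
308 ..........................................................................
```

```bash
python3 - <<'E'
from pnp import *
I=cv2.imread('pics/a8.png');h=cv2.cvtColor(I,cv2.COLOR_BGR2HSV)
L,Rr,T,B=[],[],[],[]
for r in range(192,286,4):
    x=np.where(h[r,180:330,1]<60)[0]+180;L.append((x[0]-.5,r));Rr.append((x[-1]+.5,r))
for x in range(216,292,4):
    y=np.where(h[150:310,x,1]<60)[0]+150;B.append((x,y[-1]+.5)) if not 230<x<275 else 0
    g=h[170:200,x-1:x+2,2].astype(float).mean(1);T.append((x,170+np.argmax(np.diff(g))+.5))
def line(p): return cv2.fitLine(np.array(p,np.float32),cv2.DIST_HUBER,0,.01,.01).ravel()
def isc(a,b):
    A=np.array([[a[0],-b[0]],[a[1],-b[1]]]);t=np.linalg.solve(A,[b[2]-a[2],b[3]-a[3]]);return (a[2]+t[0]*a[0],a[3]+t[0]*a[1])
l,r,t,b=map(line,(L,Rr,T,B));Q=[isc(l,t),isc(r,t),isc(r,b),isc(l,b)];print(np.round(Q,1))
pose(Q)
c=calibration("wrist");s=get_state();W=np.array([onz(c,q,.084) for q in Q]);ce=W.mean(0);print(W.round(4),'centre',ce,'in tool',s['eef_rot'].T@(ce-s['tool_pos']))
u=W[0]+W[1]-W[2]-W[3];v=W[1]+W[2]-W[0]-W[3];print('yaw of body vs tool', np.degrees(np.arctan2(*(s['eef_rot'].T@u)[[1,0]])),np.degrees(np.arctan2(*(s['eef_rot'].T@v)[[0,1]])),np.linalg.norm(u)/2,np.linalg.norm(v)/2)
print('clevis end px if upright home',proj(c,ce+[0,0,.03]),'washer',proj(c,ce+[0,0,.004]))
E
```

```text
[[199.4 187. ]
 [302.9 183.8]
 [299.2 289.5]
 [208.5 291.9]]
[0.14292525] [ 0.5687 -0.0314  0.083 ] tool [0.0069 0.001  0.1602] n tool [ 0.006  0.011 -1.   ]
 base corners z, tool xy [(np.float64(-0.0005), array([-0.024, -0.024])), (np.float64(-0.0009), array([ 0.036, -0.026])), (np.float64(-0.0011), array([-0.023,  0.026])), (np.float64(-0.0015), array([0.037, 0.024]))]
 clevis end px [254. 275.]
[6.81465189] [ 0.5692 -0.0254  0.0837] tool [0.0129 0.0008 0.1595] n tool [ 0.811 -0.023 -0.585]
 base corners z, tool xy [(np.float64(0.0589), array([-0.073, -0.022])), (np.float64(0.0103), array([-0.038, -0.023])), (np.float64(0.0588), array([-0.072,  0.028])), (np.float64(0.0102), array([-0.037,  0.027]))]
 clevis end px [251. 197.]
[[ 0.5465  0.0008  0.084 ]
 [ 0.596  -0.0031  0.084 ]
 [ 0.5909 -0.0627  0.084 ]
 [ 0.5415 -0.0587  0.084 ]] centre [ 0.56874027 -0.03092805  0.084     ] in tool [0.00734394 0.00090496 0.15918855]
yaw of body vs tool -1.4314631930093138 1.7621216698576407 0.05971288946781163 0.049604860155440994
clevis end px if upright home (np.float64(253.0104360136013), np.float64(275.7644625026726)) washer (np.float64(252.56455450964205), np.float64(245.43913087346473))
```

Emit:
{"op": "servo_tool", "data": {
  "deltas": [
    [0.4,0.1,0,-0.8],
    [0.3,0,0,-0.8],
    [0,0,0,0],
    [0,0,0,0]
  ]
}}

```text
clock: 9.53
tool_pos: [0.5689, -0.0308, 0.2432]
eef_rot: [[0.081, 0.997, 0.0], [0.997, -0.081, 0.0], [0.0, 0.0, -1.0]]
force: [0.3, -0.8, -0.5]
width: 0.0852
gripper_force: 0.0
```

Emit:
{"op": "servo_tool", "data": {
  "deltas": [
    [0,0,0,0],
    [0,0,0,0],
    [0,0,0,0],
    [0,0,0,0],
    [0,0,0,0]
  ],
  "gripper": 1,
  "squeeze": 20
}}

```text
clock: 9.95
tool_pos: [0.5689, -0.0314, 0.2434]
eef_rot: [[0.082, 0.997, 0.0], [0.997, -0.082, -0.0], [-0.0, 0.0, -1.0]]
force: [-1.0, 0.5, 2.7]
width: 0.0492
gripper_force: 20.8
```

Emit:
{"op": "servo_tool", "data": {
  "deltas": [
    [0,0,0,0],
    [0,0,0,0],
    [0,0,0,0],
    [0,0,0,0],
    [0,0,0,0]
  ]
}}

```text
clock: 10.37
tool_pos: [0.5689, -0.0314, 0.2434]
eef_rot: [[0.082, 0.997, 0.0], [0.997, -0.082, -0.0], [-0.0, 0.0, -1.0]]
force: [-2.0, -1.2, 5.8]
width: 0.0491
gripper_force: 21.0
```

Emit:
{"op": "servo_tool", "data": {
  "deltas": [
    [0,0,0,0],
    [0,0,0,0],
    [0,0,0,0],
    [0,0,0,0],
    [0,0,0,0]
  ],
  "gripper": -1
}}

```text
clock: 10.78
tool_pos: [0.5689, -0.0312, 0.2431]
eef_rot: [[0.082, 0.997, -0.0], [0.997, -0.082, 0.0], [0.0, -0.0, -1.0]]
force: [0.7, 0.1, 0.3]
width: 0.0852
gripper_force: 0.0
```

Emit:
{"op": "servo_tool", "data": {
  "deltas": [
    [0,0,-1.2,0],
    [0,0,-1.1,0],
    [0,0,0,0],
    [0,0,0,0],
    [0,0,0,0]
  ]
}}

```text
clock: 11.2
tool_pos: [0.5689, -0.0313, 0.2665]
eef_rot: [[0.082, 0.997, 0.001], [0.997, -0.082, -0.0], [-0.0, 0.001, -1.0]]
force: [-0.2, 0.5, -0.1]
width: 0.0855
gripper_force: 0.0
```

```bash
cat > up.py <<'E'
from pnp import *
import sys
def line(p): return cv2.fitLine(np.array(p,np.float32),cv2.DIST_HUBER,0,.01,.01).ravel()
def isc(a,b):
    A=np.array([[a[0],-b[0]],[a[1],-b[1]]]);t=np.linalg.solve(A,[b[2]-a[2],b[3]-a[3]]);return (a[2]+t[0]*a[0],a[3]+t[0]*a[1])
s=get_state();c=calibration("wrist");I=snapshot("wrist");cv2.imwrite(f'pics/{sys.argv[1]}.png',I);h=cv2.cvtColor(I,cv2.COLOR_BGR2HSV)
print(s['force'].round(2),s['tool_pos'].round(4),s['width'])
ctr=s['tool_pos']*[1,1,0]+[0,0,.084];R=s['eef_rot']
e=[proj(c,ctr+R@[a,b,0]) for a,b in [(.03,-.025),(.03,.025),(-.03,.025),(-.03,-.025)]]
e=np.array(e);print('expected',e.round(1))
r0,r1=int(e[0,1]),int(e[2,1]);L,Rr,T,B=[],[],[],[]
g=cv2.GaussianBlur(h,(3,3),0)
for r in range(r0+8,r1-8,4):
    w=np.where(g[r,int(e[0,0])-15:int(e[1,0])+15,1]<60)[0]+int(e[0,0])-15;L.append((w[0]-.5,r));Rr.append((w[-1]+.5,r))
for x in list(range(int(e[3,0])+6,int(e[3,0])+26,2))+list(range(int(e[2,0])-26,int(e[2,0])-6,2)):
    w=np.where(g[r1-25:r1+25,x,1]<60)[0];B.append((x,r1-25+w[-1]+.5))
    T.append((x,r0-12+np.argmax(np.diff(g[r0-12:r0+13,x,2].astype(float)))+.5))
l,r,t,b=map(line,(L,Rr,T,B));Q=[isc(l,t),isc(r,t),isc(r,b),isc(l,b)];print(np.round(Q,1))
W=np.array([onz(c,q,.084) for q in Q]);ce=W.mean(0);print('centre in tool',(R.T@(ce-s['tool_pos'])).round(4))
pose(Q)
E
python3 up.py b1
```

```text
[-0.19  0.55 -0.07] [ 0.5689 -0.0313  0.2665] 0.08547674935010059
expected [[206.5 186.5]
 [294.6 186.4]
 [290.  277.5]
 [211.1 277.5]]
[[206.8 186.6]
 [294.1 185.8]
 [289.8 276.5]
 [210.6 276.5]]
centre in tool [ 0.0005 -0.0003  0.1825]
[0.3454892] [ 0.5686 -0.0312  0.0831] tool [ 1.00e-04 -2.00e-04  1.83e-01] n tool [-0.013  0.015 -1.   ]
 base corners z, tool xy [(np.float64(-0.0009), array([-0.029, -0.026])), (np.float64(-0.0002), array([ 0.031, -0.026])), (np.float64(-0.0017), array([-0.029,  0.024])), (np.float64(-0.0009), array([0.031, 0.024]))]
 clevis end px [251. 261.]
[4.52089106] [ 0.5689 -0.0263  0.0834] tool [ 0.005  -0.0003  0.1827] n tool [ 0.788 -0.012 -0.616]
 base corners z, tool xy [(np.float64(0.0552), array([-0.08 , -0.024])), (np.float64(0.0079), array([-0.043, -0.024])), (np.float64(0.0556), array([-0.079,  0.026])), (np.float64(0.0083), array([-0.042,  0.026]))]
 clevis end px [250. 199.]
```

Emit:
{"op": "servo_tool", "data": {
  "deltas": [
    [0,0,0,0],
    [0,0,0,0],
    [0,0,0,0],
    [0,0,0,0],
    [0,0,0,0]
  ],
  "gripper": 1,
  "squeeze": 25
}}

```text
clock: 11.67
tool_pos: [0.5689, -0.0313, 0.2661]
eef_rot: [[0.082, 0.997, -0.0], [0.997, -0.082, -0.0], [-0.0, -0.0, -1.0]]
force: [-0.5, -1.3, 0.0]
width: 0.0259
gripper_force: 0.0
```

Emit:
{"op": "servo_tool", "data": {
  "deltas": [
    [0,0,0,0],
    [0,0,0,0],
    [0,0,0,0],
    [0,0,0,0],
    [0,0,0,0]
  ]
}}

```text
clock: 12.08
tool_pos: [0.5689, -0.0312, 0.2662]
eef_rot: [[0.082, 0.997, 0.0], [0.997, -0.082, -0.0], [-0.0, 0.0, -1.0]]
force: [-0.5, 0.3, 0.6]
width: 0.0142
gripper_force: 24.3
```

Emit:
{"op": "servo_tool", "data": {
  "deltas": [
    [0,0,0,0],
    [0,0,0,0],
    [0,0,0,0],
    [0,0,0,0],
    [0,0,0,0]
  ]
}}

```text
clock: 12.5
tool_pos: [0.5689, -0.0312, 0.2662]
eef_rot: [[0.082, 0.997, 0.0], [0.997, -0.082, -0.0], [-0.0, 0.0, -1.0]]
force: [-0.3, 0.6, 1.2]
width: 0.0143
gripper_force: 24.4
```

```bash
python3 up.py b2; python3 - <<'E'
from h import *
s=get_state();print(s['torque'],s['force'],s['gripper_force'])
I=cv2.imread('pics/b2.png');h=cv2.cvtColor(I,cv2.COLOR_BGR2HSV)
for r in range(180,300,4):
    print(r,''.join(('.' if h[r,x,1]>=60 else ('W' if h[r,x,2]>150 else ('m' if h[r,x,2]>78 else ('g' if h[r,x,2]>50 else 'k')))) for x in range(190,312,2)))
E
```

```text
[-0.3   0.58  1.25] [ 0.5689 -0.0312  0.2662] 0.01427017398758066
expected [[206.6 186.6]
 [294.8 186.6]
 [290.2 277.7]
 [211.2 277.7]]
[[207.8 186.5]
 [293.6 186.5]
 [290.9 301.5]
 [209.4 301.5]]
centre in tool [-0.0091 -0.0002  0.1822]
[3.65902881] [ 0.5708 -0.0264  0.1032] tool [0.005  0.0015 0.1631] n tool [ 0.407  0.465 -0.786]
 base corners z, tool xy [(np.float64(0.0612), array([-0.05, -0.06])), (np.float64(0.0335), array([ 0.003, -0.059])), (np.float64(0.0407), array([-0.061, -0.016])), (np.float64(0.013), array([-0.008, -0.015]))]
 clevis end px [287. 242.]
[3.69708736] [ 0.5674 -0.026   0.1031] tool [ 0.0051 -0.0019  0.1631] n tool [ 0.426 -0.464 -0.777]
 base corners z, tool xy [(np.float64(0.042), array([-0.062,  0.015])), (np.float64(0.0133), array([-0.01 ,  0.015])), (np.float64(0.0625), array([-0.052,  0.059])), (np.float64(0.0338), array([0.001, 0.059]))]
 clevis end px [214. 240.]
[ 0.08268367  0.01637539 -0.00219857] [-0.68431931 -0.1662186   0.66597195] 24.358242941088974
180 ...........ggggggggggggggggggggggggggggggggggggggg...........
184 ..........gggggggggggggg
[... 1185 characters left out ...]
kkkmmmm.....WWWWmkkgmmmmmkggkkg.........
260 .........kkgkkkkgWWWmkkkmmmmmmmmmmmmmkkgkWWWmggkkgggk........
264 ......kkkkkkkkkkkgkmWkgkWWWWWmmmmmmWWkkgkWkkkkkkgkkkgkk......
268 .....kkkkkggggkkkkkkkkkgWWWWWWWWWWWWWkkggkkkkgkgggggkkkg.....
272 ...kkkkkkkkkkkkkkkkkgkgkmWWWWWWWWWWWWgkggkkkkkgkkkkkkkkkkk...
276 kkkkkkkkkkkkkkkkkkkkkgkkmmWWWWWWWWWWWmkgkgkgkkkkkkkkkkkkkkkkk
280 kkkkkkkkkkkkkkkkkkgkkkgk..............kgkkkkkkkkkkkkkkkkkkkkk
284 kkkkkkkkkkkkkkkkkkkkkkgg..............kgkkkkkkkkkkkkkkkkkkkkk
288 kkkkkkkkkkkkkkkkkkkkkkk...............kgkkkkkkkkkkkkkkkkkkkkk
292 kkkkkkkkkkkkkkkkkkkkkgg...............kkkkkkkkkkkkkkkkkkkkkkk
296 kkkkkkkkkkkkkkkkkkkkkgm...............gmmkkkkkkkkkkkkkkkkkkkk
```

Emit:
{"op": "servo_tool", "data": {
  "deltas": [
    [0,0,-0.1,0],
    [0,0,-0.2,0],
    [0,0,-0.2,0],
    [0,0,0,0],
    [0,0,0,0]
  ]
}}

```text
clock: 12.97
tool_pos: [0.5689, -0.0313, 0.2713]
eef_rot: [[0.082, 0.997, 0.0], [0.997, -0.082, -0.0], [-0.0, 0.0, -1.0]]
force: [-0.1, 0.6, -2.0]
width: 0.0144
gripper_force: 24.4
```

Emit:
{"op": "servo_tool", "data": {
  "deltas": [
    [0,0,-0.2,0],
    [0,0,-0.2,0],
    [0,0,-0.2,0],
    [0,0,-0.2,0],
    [0,0,-0.2,0]
  ]
}}

```text
clock: 13.38
tool_pos: [0.5689, -0.0313, 0.2815]
eef_rot: [[0.082, 0.997, 0.0], [0.997, -0.082, -0.0], [-0.0, 0.0, -1.0]]
force: [1.2, -0.6, -1.2]
width: 0.0143
gripper_force: 24.4
```

```bash
python3 up.py b3 | tail -9 | head -4; python3 - <<'E'
from h import *
s=get_state();print(s['torque'].round(3),s['force'].round(2),s['tool_pos'])
I=cv2.imread('pics/b3.png');h=cv2.cvtColor(I,cv2.COLOR_BGR2HSV)
for r in range(160,280,4):
    print(r,''.join(('.' if h[r,x,1]>=60 else ('W' if h[r,x,2]>150 else ('m' if h[r,x,2]>78 else ('g' if h[r,x,2]>50 else 'k')))) for x in range(190,312,2)))
E
```

```text
[289.5 288.5]
 [211.4 288.5]]
centre in tool [-0.0095 -0.0002  0.1975]
[3.21102701] [ 0.5678 -0.0246  0.1105] tool [ 0.0066 -0.0019  0.1714] n tool [ 0.377 -0.499 -0.78 ]
[ 0.014 -0.013  0.017] [ 0.24 -0.54 -1.58] [ 0.56899818 -0.0312906   0.28187245]
160 .................ggggggggggggkgggggggkggggggk................
164 ................ggggggggggggggggggkggggggggggk...............
168 ..............gggggggggggkgkggggkgkkgkggggggggg..............
172 .............ggggggggkgggggkggkkgggggkkggggggggg.............
176 ............gggggggggkgggggggggggkkkggkgggggggggg............
180 ...........gggggggggggggggggggggggggggggggggggggggg..........
184 ...........ggmmgggggmggmggmgmggggggggggggmggmmmmmmg..........
188 ...........gggggggmgggggggggggggggggggggmgggmmmmmmm..........
192 ...........mggggggmggggmggggggggggggmmgggggggmmmmmm..........
196 ...........gmgggggmgmggmmmggggggggggggggggmmgmmmgg...........
200 ...........mgmggggmggggmggmgggmggggmggggmggggmmmmm...........
204 ...........gggggggggmggmgggggggggggmgggggggggmmggg...........
208 ...........mmmggggggmggmmmggggggggmgggggmggggmWWWW..
[... 431 characters left out ...]
mkkgmmmmmmmmmmmmkkmmmmmmmmmmm...........
240 ............kkkkkmmmmmkkgmmmmmmmmmmmmgkgmmmmmkkkkk...........
244 ...........kkkkkgmmmmmkkkmmmmmmmmmmmmmkkmmmmmkkkkkk..........
248 ..........kkkkkkmmmmmgkkgmmmmmmmmmmmmmkkmmmmmgkkkkk..........
252 ..........kkkkkkmmmmmkkkmmmmmmmmmmmmmmkkmmmmmmkkkkkk.........
256 .........kkkkkkmmmmmmkkkmmmm....mmmmmmkkgmmmmmkkkkkk.........
260 .........kkkkkkkgmmmmkkkmmmmmmmmmmmWWkkkkmmmmkkkkkkkk........
264 ......kkkkkkkkkkkkkgmkkkmWWWWmmmmmmmWkkkkmkkkkkkkkkkkkk......
268 .....kkkkkkkkkkkkkkkkkkkWWWWWWWWWWWm.kkkkkkkkkkkkkkgkkkk.....
272 ...kkkkkkkkkkkkkkkkkkkkk..WWWWWWWWW..gkkkkkkkkkkkkkkkkkkkk...
276 kkkkkkkkkkkkkkkkkkkkkkkk..............kkkkkkkkkkkkkkkkkkkkkkk
```

Emit:
{"op": "servo_tool", "data": {
  "deltas": [
    [0,0,-0.2,0],
    [0,0,-0.25,0],
    [0,0,-0.25,0],
    [0,0,-0.25,0],
    [0,0,-0.25,0]
  ]
}}

```text
clock: 13.85
tool_pos: [0.5689, -0.0313, 0.2935]
eef_rot: [[0.082, 0.997, 0.0], [0.997, -0.082, -0.0], [-0.0, 0.0, -1.0]]
force: [0.3, -0.5, -1.8]
width: 0.0144
gripper_force: 24.4
```

Emit:
{"op": "servo_tool", "data": {
  "deltas": [
    [0,0,-0.25,0],
    [0,0,-0.25,0],
    [0,0,-0.25,0],
    [0,0,-0.2,0],
    [0,0,-0.1,0]
  ]
}}

```text
clock: 14.27
tool_pos: [0.5689, -0.0313, 0.3041]
eef_rot: [[0.082, 0.997, 0.0], [0.997, -0.082, -0.0], [-0.0, 0.0, -1.0]]
force: [0.4, 0.8, -1.2]
width: 0.0142
gripper_force: 24.4
```

Emit:
{"op": "servo_tool", "data": {
  "deltas": [
    [0,0,-0.1,0],
    [0,0,0,0],
    [0,0,0,0],
    [0,0,0,0],
    [0,0,0,0]
  ]
}}

```text
clock: 14.68
tool_pos: [0.5688, -0.0313, 0.3046]
eef_rot: [[0.082, 0.997, -0.0], [0.997, -0.082, -0.0], [-0.0, -0.0, -1.0]]
force: [-0.5, 0.3, -1.5]
width: 0.0142
gripper_force: 24.4
```

```bash
python3 - <<'E'
from h import *
s=get_state();print(s['torque'].round(3),s['force'].round(2),s['tool_pos'],s['joint_velocities'].round(4))
c=calibration("wrist");I=snapshot("wrist");cv2.imwrite('pics/b4.png',I);h=cv2.cvtColor(I,cv2.COLOR_BGR2HSV)
R=s['eef_rot']
for z in (0,.084): print('exp',z,[np.round(proj(c,s['tool_pos']*[1,1,0]+[0,0,z]+R@[a,b,0])) for a,b in [(.03,-.025),(.03,.025),(-.03,.025),(-.03,-.025)]])
for dz in (.039,): print('washer front/edges bottom', [np.round(proj(c,s['tool_pos']*[1,1,0]+[0,0,.084+dz]+R@[a,b,0])) for a,b in [(.012,0),(0,-.012),(0,.012)]])
for r in range(140,280,4):
    print(r,''.join(('.' if h[r,x,1]>=60 else ('W' if h[r,x,2]>150 else ('m' if h[r,x,2]>78 else ('g' if h[r,x,2]>50 else 'k')))) for x in range(190,312,2)))
E
```

```text
[-0.007  0.02   0.072] [-0.47  0.32 -1.52] [ 0.56882905 -0.03127866  0.30458041] [-0.0007 -0.0004  0.0015 -0.0011  0.0002  0.002  -0.0005]
exp 0 [array([225., 153.]), array([276., 153.]), array([274., 210.]), array([227., 210.])]
exp 0.084 [array([215., 172.]), array([287., 172.]), array([283., 248.]), array([218., 248.])]
washer front/edges bottom [array([251., 217.]), array([231., 235.]), array([271., 235.])]
140 .............................................................
144 .............................................................
148 .............................................................
152 .............................................................
156 ..................kggkkkkgkkkkkkkgkkkgkgkkgk.................
160 .................kkggggkkkkkkkkkkkkkkkgkkgkkk................
164 ...............gkkgkkkkkkkkkkkgkgkkkkkkkgkkkgk...............
168 ..............ggggggkkkgkkgkkkkkkgkkkkkgggkgggk..............
172 .............gggggggggggggggggggggggggggggggggggm............
176 .............gggggggggggggggggggggggggggggggggggm............
180 .............gggggggg
[... 924 characters left out ...]
mkkgmmmmmmmmmmmmkkmmmmmggm..............
240 ............kkkkkmmmmmkkgmmmmmmmmmmmmgkgmmmmmkkkkk...........
244 ...........kkkkkgmmmmmkkkmmmmmmmmmmmmmkkmmmmmkkkkkk..........
248 ..........kkkkkkmmmmmgkkgmmmmmmmmmmmmmkkmmmmmgkkkkk..........
252 ..........kkkkkkmmmmmkkkmmmmmmmmmmmmmmkkmmmmmmkkkkkk.........
256 .........k.kkkkmmmmmmkkkmmmm....mmmmmmkkkmmmmmkkkkkk.........
260 .........kkkkkkkgmmmmkkkmmmmmmmmmmm..kkkkmmmmkkkkkkkk........
264 ......kkkkkkkkkkkkkgmkkkWWWWWmmmmmm..kkkkmkkkkkkkkkkkkk......
268 .....kkkkkkkkkkkkkkkkkkkWWWWWWWWWWWm.kkkkkkkkkkkkkkkkkkk.....
272 ...kkkkkkkkkkkkkkkkkkkkk..WWWWWWWWW..kkkkkkkkkkkkkkkkkkkkk...
276 ..k.kkkkkkkkkkkkkkkkkkkk..............kkkkkkkkkkkkkkkkkkkkkkk
```

Emit:
{"op": "servo_tool", "data": {
  "deltas": [
    [0,0,-0.05,0],
    [0,0,0,0],
    [0,0,0,0],
    [0,0,0,0],
    [0,0,0,0]
  ]
}}

```text
clock: 15.15
tool_pos: [0.5689, -0.0313, 0.3052]
eef_rot: [[0.082, 0.997, 0.0], [0.997, -0.082, -0.0], [-0.0, 0.0, -1.0]]
force: [0.3, -0.4, -1.6]
width: 0.0143
gripper_force: 24.4
```

Emit:
{"op": "servo_tool", "data": {
  "deltas": [
    [0,0,0,0],
    [0,0,0,0],
    [0,0,0,0],
    [0,0,0,0],
    [0,0,0,0]
  ]
}}

```text
clock: 15.57
tool_pos: [0.5689, -0.0313, 0.3052]
eef_rot: [[0.082, 0.997, 0.0], [0.997, -0.082, -0.0], [-0.0, 0.0, -1.0]]
force: [-0.7, 0.2, -2.1]
width: 0.0145
gripper_force: 24.4
```

```bash
python3 - <<'E'
from station import *
s=get_state();print(s['tool_pos'],s['force'],s['gripper_force']);print(job_done())
E
```

```text
[ 0.56887128 -0.03125657  0.30523023] [-0.67836716  0.18877484 -2.12869448] 24.37406565528363
the job is handed in; nothing more can be done
None
```

The solenoid is standing flat on its base, and the arm is holding the plunger steady 39 mm up from home (half out), with only about the plunger's own weight on the wrist, so no sign of binding; handed in at about 15.6 s.

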